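# Lock the toy wagon into its ring dock

### The job

Lift the dock's lever so that the two steel rings spring open. Take the wooden wagon out of its stand, lay it down on its wheels and let go, then take it again by the tail, set it nose first in the track and slide it gently until it meets the buffer; ease it back about 6 mm and press the lever fully down, so that both rings close into the wagon's two grooves. Leave the cup, the pawn and the arch block where they are.

Things in the scene. Friction and masses are not known exactly. Their poses are not given: they have to be found in the camera images.
- dock: Wooden dock fixed to the shelf, plate 315 x 96 mm (x = -110 to +205; wider, to y = +104, at x = 43 to 193), 10 mm thick. Origin on the shelf on the track's centre line; local +x runs along the track from the open entry to buffer and lever, z up. Two rails (inner faces y = +-23 mm, tops z = 20 mm, x = -100 to +75) guide the 40 mm wide wagon, which lies on the plate (z = 10 mm).
- buffer_mid (a point): Fixed mark on the dock (x = 85, y = 0, z = 25 mm), axes as the dock's: the MIDDLE place of the near face of the wooden buffer (40 mm wide, z = 11 to 39 mm). Buffer, rings and lever share one carriage, clamped anywhere within 9 mm of this mark along the track; the true place is not given and must be felt or seen. It stands firm against 25 N.
- rings_mid (a point): Fixed mark on the dock between the MIDDLE places of the two steel rings (dock x = 31 and 63 mm; 6 mm thick; z = 46 mm closed). They always lie 54 and 22 mm before the buffer's face. Wagon nose 6 mm (+-3) short of the buffer: they close into its grooves; at the buffer they land on the wagon and block. Hinged at y = +36; open, they stand on that side up to z = 110 mm. Posts to z = 38 mm at y = +-36.
- lever (a joint): Angle of the lever, rad: 0 fully down (level, rings closed), 1.1 fully up (rings open). Held over centre by a steel toggle weight (beside it on the +y side, y = 54 to 96, z to 95 mm): below about 0.55 it pulls itself down, above it springs up. It takes up to about 6 N at the grip. Hinge line parallel to the dock's y, 33 mm beyond the buffer's face (dock x = 118 mm at the middle place), z = 50 mm.
- rings (a joint): Angle of the two rings, rad: 0 closed over the track, 1.65 open; geared to the lever (1.5 times its angle).
- lever_mid (a point): Fixed mark on the dock (x = 198, y = 0, z = 50 mm): MIDDLE place of the centre of the lever's wooden thumb plate with the lever down; being on the carriage, the plate is up to 9 mm off along the track. Plate 42 mm long (dock x), 26 wide (y), 12 thick, its centre 80 mm from the hinge line, the lever pointing away from the entry. It can be pinched across its 26 mm from above; press on its top to close.
- wagon_center (a point): Centre of the loose plain wooden wagon, a bar 130 mm long, 40 wide, 44 high, about 0.16 kg. Axes: z from tail to nose, x from wheel side to top side, y across. Wheels are flush, do not turn. It starts standing on its tail in the stand, nose up, wheel side about towards the robot; leaned over 20 deg it tips onto its wheels. Lying on its wheels its centre is 22 mm up (32 in the dock).
- wagon_nose (a point): Centre of the wagon's flat nose face, 65 mm from its centre, same axes. Two grooves cross the top side, 12 mm wide and 20 mm deep, centred 16 and 48 mm from the nose; the tail half is plain and good to grip across its 40 mm width.
- stand: Fixed wooden well holding the standing wagon, 66 x 62 mm outside, 46 mm high, walls 6 mm, floor 6 mm thick; origin under its centre. The wagon's sides start parallel to the stand's. Between the stand and the dock's entry the shelf is clear for laying the wagon down.
- cup: Bystander: wooden cup, 56 mm wide, 55 mm high; origin under its centre.
- pawn: Bystander: turned wooden pawn, 40 mm wide, 56 mm high; origin under its centre.
- bridge: Bystander: wooden arch block, 20 x 70 x 40 mm; origin under its centre.
Not all that is in view belongs to the job. What is shaped like the part that bears wagon_center but purple or turquoise is not meant.

How it is judged:
By the outcome, as a careful person would: the job done as asked, in the order asked, and still so for the second after the job is handed in, with the robot touching nothing.
It also fails if it takes over 72 s, if anything falls off the work surface, if the arm or the gripper's body presses on something with over 40 N, if the wrist force passes 120 N, or if a joint passes its speed limit or range.

### The arm

A 6-joint arm with a two-finger parallel gripper is mounted at the origin on the work surface. World frame = base frame: x ahead of the robot, y to its left, z up, the work surface at z = 0. Lengths are in m, angles in rad, forces in N, time in s.
With the tool pointing down it reaches from about 0.375 to 0.975 m from the base axis. Payload 3.8 kg.
Tool frame: the origin (TCP) lies on the centre line of the jaws, within the pads' length; the fingertips stand 14 mm ahead of it and the grasp point (between the pads) lies 5 mm behind it (bot.finger_overhang is the distance from the TCP to the fingertips, in m); y points along the fingers, x is the direction in which the jaws open and shut, and the axes are right-handed (so a half turn about y gives the same grasp; the last joint's range is limited). The gripper opens to 85 mm and grips with 20 to 120 N. Pads are 22 mm wide; open, the fingers measure 114 mm over their backs; the gripper's body (76 mm by 85 mm) begins 54 mm behind the grasp point. The pads swing forward as they close: fully open they stand 13 mm farther back than shut.
Start: joints at [-1.215, 0.264, 1.604, -0, 1.274, -0.037], TCP at [0.258, -0.624, 0.245] pointing down, gripper open.
Joint ranges: [-2.63, 2.63], [-0.94, 2.18], [0.31, 2.57], [-1.31, 4.45], [0, 2.66], [-2.55, 2.55]. Speed limits (rad/s): [2.57, 2.57, 3.14, 3.14, 3.14, 3.14].

### API

Orientations are given as a rotation vector (axis times angle).
In Python, from workcell import readout, read_camera, bot, spotter gives the robot as it stands.
- The arm moves only by the tool jog_arm, never from a script. Its argument "increments" is a list of rows, each a list of 7 numbers: the shift along the tool's x, y, z in m, then the turn, a rotation vector about the tool's x, y, z in rad, then the opening, from 0 (shut) to 1 (fully open). A call has 1 to 10 rows; each row shifts and turns the pose as measured when the row begins, along the tool's axes as they then stand; what a row does not reach is not made up. A row lasts 1/8 s, in which the tool goes at most 62.5 mm and 10.7 degrees, less where a joint would pass 70% of its speed; a pose out of reach is approached as far as the arm can. A call with a gripper value outside its range is refused whole. The fingers move at their own pace and stop on an object; "force" is the grip in N (left out, the last holds). Time passes only in rows, so rows that do not move let the fingers close. It gives the time, the measured TCP pose, the force and the opening at its end, in the units of the state.
- readout.read_state(): the state, without advancing time (a new reading comes with each control period).
- read_camera(name): name is "side" or "top"; returns a dict with "img" (420x560x3 uint8, blue, green, red), "range_z" (420x560 float32, m along the optical axis (not along the pixel's ray), 0 where there is no reading), "fx", "fy", "cx", "cy" (pixels), "world_from_camera" (4x4, takes a point from camera to world coordinates). Camera axes: x right, y down, z forward; pixel columns grow to the right and rows downward; lengths in m; the calibration is good to about 2 mm. A picture is of the moment at which its call begins.
- bot.finish_job(): hands the job in, once; it reports no verdict.
Trained networks look in a picture, given as the dict that the camera call returned (one of the last four; its "shot" number tells which), for a name from the list of things; names that differ only in an ending like _2 or _b are one class to them, and where a whole thing is asked for, a point or a joint stands for the part that bears it (a point fixed in the world has none). Each returns a list of dicts, best first, with "p" (0 to 1); they miss things now and then, are a little off and sometimes report something else, mostly with a low value. They report only what shows in the picture. A call takes as long as a camera call. They do not tell look-alikes from the thing itself.
- spotter.masks_of(picture, thing): "mask" (420x560 bool, what is visible of it) and "location" ([column, row] in pixels, amid what is visible of it).
- spotter.spot_point(picture, thing): "location" ([column, row] in pixels: a listed point, or the origin of a listed thing).
The state is a dict: "time": time; "q": joint angles; "joint_vel": joint speeds; "joint_torque": joint torques, N m; "tool_pos": TCP position; "tcp_rot": TCP orientation; "wrist_force": force on the tool from outside, world axes, zero at the start; "torque": the same for the moment, N m; "width": opening from 0.0 (shut) to 1.0 (fully open).
Only numpy, scipy, OpenCV 4.12 (cv2) and the standard library are available. Lean on these libraries where they do the work, as an engineer would, in place of code of your own. Each camera call takes 0.05 s, during which the arm holds its last target. There are 200 camera calls.

## Working session

There is one attempt and no reset: what is moved stays moved. The work goes in short steps, Python scripts to look and compute and a tool call to move; the robot and the scene stay as the last step left them, time stands still between calls to the robot, and variables do not carry over. Pictures are saved under pics/ and viewed, about 8 in all and at most 12, crops included, and the job is handed in when it is done.

Besides the shell and the picture viewer there is one more tool, called after ">>>" as name([rows], argument=value, ...), one row to a line, values as JSON. jog_arm: Moves the arm, as the interface text tells. Its arguments: {"type":"object","properties":{"increments":{"type":"array"},"force":{"type":"number"}},"required":["increments"]}

```bash
ls; mkdir -p pics; cat > h.py <<'E'
import numpy as np, cv2
from workcell import readout, read_camera, bot, spotter
def px2w(p,c,r,z=None):
    c=int(round(c));r=int(round(r))
    d=p["range_z"][max(r-2,0):r+3,max(c-2,0):c+3]; d=np.median(d[d>0]) if z is None else z
    v=np.array([(c-p["cx"])/p["fx"]*d,(r-p["cy"])/p["fy"]*d,d,1]); return (p["world_from_camera"]@v)[:3]
def ray_z(p,c,r,z):
    T=p["world_from_camera"]; d=T[:3,:3]@np.array([(c-p["cx"])/p["fx"],(r-p["cy"])/p["fy"],1]); o=T[:3,3]
    return o+d*(z-o[2])/d[2]
def cloud(p):
    h,w=p["range_z"].shape; u,v=np.meshgrid(np.arange(w),np.arange(h)); d=p["range_z"]
    P=np.stack([(u-p["cx"])/p["fx"]*d,(v-p["cy"])/p["fy"]*d,d],-1)
    T=p["world_from_camera"]; Q=P@T[:3,:3].T+T[:3,3]; Q[d<=0]=np.nan; return Q
def proj(p,X):
    T=np.linalg.inv(p["world_from_camera"]); x=T[:3,:3]@np.array(X)+T[:3,3]
    return [p["fx"]*x[0]/x[2]+p["cx"],p["fy"]*x[1]/x[2]+p["cy"]]
E
python3 - <<'E'
from h import *
np.set_printoptions(precision=4,suppress=True)
s=readout.read_state(); print(s["tool_pos"],s["tcp_rot"],s["width"],s["time"])
ims=[]
for n in("top","side"):
    p=read_camera(n); cv2.imwrite(f"pics/{n}0.png",p["img"]); print(n,p["fx"],p["world_from_camera"])
    Q=cloud(p)
    for t in("dock","buffer_mid","rings_mid","lever_mid","wagon_center","wagon_nose","stand","cup","pawn","bridge"):
        for o in spotter.spot_point(p,t)[:3]:
            print(" ",t,round(o["p"],2),np.round(o["location"]),px2w(p,*o["location"]))
E
```

```text
pics
[ 0.2581 -0.6229  0.2439] [-1.3684  0.9165 -0.9135] 1.002095540083259 0.0
top 511.4861568993219 [[-0.0185 -0.9906  0.1355  0.3907]
 [-0.9998  0.0166 -0.0149  0.042 ]
 [ 0.0125 -0.1358 -0.9907  1.1374]
 [ 0.      0.      0.      1.    ]]
  dock 0.86 [318. 208.] [ 0.5577 -0.0753  0.0118]
  dock 0.49 [411. 186.] [ 0.5956 -0.2727  0.0572]
  buffer_mid 0.89 [356. 199.] [ 0.5768 -0.1611  0.0105]
  rings_mid 0.71 [341. 203.] [ 0.5682 -0.1271  0.0113]
  lever_mid 0.7 [410. 184.] [ 0.6001 -0.271   0.0564]
  lever_mid 0.59 [341. 203.] [ 0.5682 -0.1271  0.0113]
  wagon_center 0.65 [142. 253.] [0.4582 0.291  0.1064]
  wagon_center 0.61 [130. 207.] [0.5473 0.3088 0.1367]
  wagon_center 0.6 [123. 196.] [0.5695 0.3228 0.1372]
  wagon_nose 0.93 [131. 150.] [0.6642 0.3104 0.1314]
  wagon_nose 0.89 [124. 199.] [0.5635 0.3208 0.1369]
  wagon_nose 0.62 [130. 247.] [0.4688 0.3088 0.1308]
  stand 0.77 [139. 208.] [0.5515 0.3016 0.0945]
  cup 0.73 [320. 146.] [ 0.7011 -0.0847  0.0064]
  pawn 0.48 [232. 143.] [0.7055 0.114  0.0262]
  bridge 0.73 [164. 292.] [0.3793 0.2594 0.0399]
side 397.7721725775010
[... 286 characters left out ...]
642  0.0162]
  buffer_mid 0.64 [292. 185.] [ 0.5672 -0.157   0.0088]
  rings_mid 0.85 [289. 184.] [ 0.576  -0.1588  0.0089]
  rings_mid 0.48 [290. 150.] [ 0.5957 -0.2523  0.0516]
  lever_mid 0.95 [289. 147.] [ 0.6008 -0.2615  0.0544]
  wagon_center 0.85 [292. 346.] [0.4613 0.332  0.0993]
  wagon_center 0.79 [236. 334.] [0.5568 0.3433 0.1185]
  wagon_center 0.6 [189. 317.] [0.6493 0.3294 0.1103]
  wagon_nose 0.76 [185. 302.] [0.6606 0.313  0.1296]
  wagon_nose 0.75 [235. 314.] [0.5662 0.3164 0.1351]
  wagon_nose 0.68 [290. 327.] [0.4698 0.314  0.1297]
  stand 0.88 [238. 351.] [0.5584 0.3423 0.0484]
  pawn 0.74 [207. 254.] [0.7048 0.1275 0.0169]
  bridge 0.68 [338. 348.] [0.3813 0.2878 0.0397]
```

View pics/top0.png

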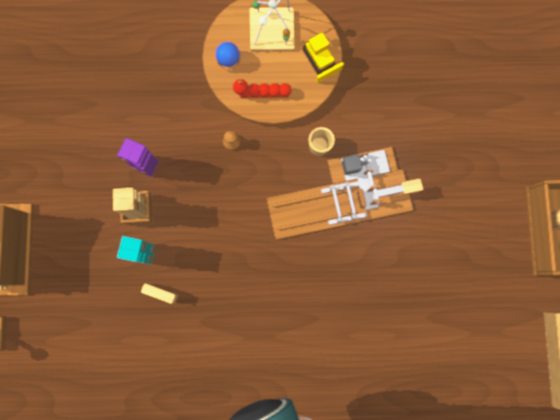

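View pics/side0.png

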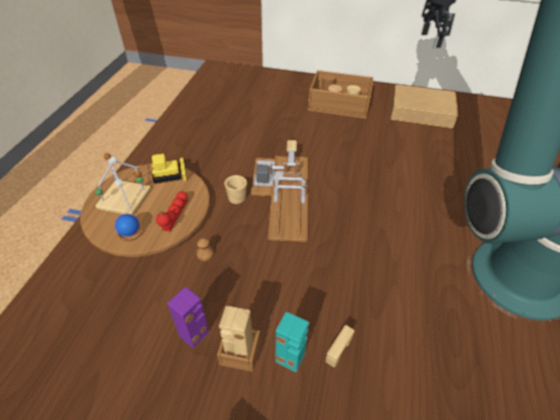

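```bash
cat > dock.py <<'E'
from h import *
def fit(Q,o,a):
    for _ in range(4):
        R=np.array([[np.cos(a),np.sin(a)],[-np.sin(a),np.cos(a)]])
        L=(Q[:,:2]-o)@R.T; pl=(Q[:,2]>.005)&(Q[:,2]<.024)&(np.abs(L[:,0])<.25)&(np.abs(L[:,1])<.07)
        L=L[pl]; xs=np.arange(-.1,.03,.005); e=[]
        for x in xs:
            y=L[np.abs(L[:,0]-x)<.004,1]; e.append([y.min(),y.max()] if len(y) else [np.nan]*2)
        e=np.array(e); k=~np.isnan(e[:,0])
        f0=np.polyfit(xs[k],e[k,0],1);f1=np.polyfit(xs[k],e[k,1],1)
        sl=(f0[0]+f1[0])/2; yc=(f0[1]+f1[1])/2
        c=[L[np.abs(L[:,1]-y)<.004,0].min() for y in np.arange(-.04,.041,.008)]; xc=np.median(c)+.110
        o=o+R.T@np.array([xc,yc]); a+=sl
    return o,a,f1[1]-f0[1]
E
python3 - <<'E'
from dock import *
np.set_printoptions(precision=4,suppress=True)
big=[]
for n,cr in(("top",(95,165,90,80)),("side",(195,290,90,80))):
    p=read_camera(n); Q=cloud(p); q=Q.reshape(-1,3); q=q[~np.isnan(q[:,0])]
    o,a,w=fit(q,np.array([.56,-.075]),np.arctan2(-.2,.045)); print(n,"dock",o,np.degrees(a),"w",w)
    R=np.array([[np.cos(a),np.sin(a)],[-np.sin(a),np.cos(a)]]); L=np.c_[(q[:,:2]-o)@R.T,q[:,2]]
    def box(x0,x1,y0,y1,z0,z1):
        m=(L[:,0]>x0)&(L[:,0]<x1)&(L[:,1]>y0)&(L[:,1]<y1)&(L[:,2]>z0)&(L[:,2]<z1); return L[m]
    for nm,b in(("thumb",(.165,.24,-.02,.02,.047,.075)),("far end plate",(.15,.24,-.045,-.02,.006,.014)),("buffer",(.06,.11,-.018,.018,.033,.041)),("ring1",(.02,.045,-.02,.02,.04,.055)),("ring2",(.047,.08,-.02,.02,.043,.055))):
        B=box(*b); 
        if len(B): print(" ",nm,len(B),B.min(0),B.max(0),B.mean(0))
    for nm,c in(("wagon",(.56,.32)),("stand",(.56,.32))):
        z0=(.122,.145) if nm=="wagon" else (.036,.05)
        m=(np.hypot(*(q[:,:2]-c).T)<.055)&(q[:,2]>z0[0])&(q[:,2]<z0[1]); B=q[m]
        print(" ",nm,len(B),cv2.minAreaRect((B[:,:2]*1000).astype(np.float32)),B[:,2].max())
    x,y,w_,h_=cr; big.append(cv2.resize(p["img"][y:y+h_,x:x+w_],None,fx=5,fy=5,interpolation=cv2.INTER_CUBIC))
cv2.imwrite("pics/w.png",cv2.resize(np.hstack(big),(800,356)))
E
```

```text
top dock [0.4581 0.4391] -72.90396184188063 w 0.09814437290221983
  far end plate 9 [ 0.1511 -0.0418  0.0063] [ 0.2394 -0.0242  0.009 ] [ 0.1898 -0.0329  0.007 ]
  wagon 485 ((564.2710571289062, 321.1009216308594), (44.36520004272461, 40.712181091308594), 1.7567540407180786) 0.14339530936209544
  stand 289 ((562.4807739257812, 322.85595703125), (66.57075500488281, 62.63348388671875), 3.63163423538208) 0.049962193621821305
side dock [ 0.5572 -0.0764] -78.9851036656729 w 0.09367226351585958
  thumb 105 [ 0.1658 -0.0127  0.0471] [0.223  0.013  0.0571] [ 0.1949 -0.0003  0.0534]
  far end plate 101 [ 0.1506 -0.0438  0.0063] [ 0.2061 -0.0201  0.0119] [ 0.1784 -0.0324  0.0084]
  buffer 50 [ 0.0886 -0.018   0.0333] [0.1097 0.0175 0.0401] [ 0.0936 -0.0013  0.0368]
  ring1 30 [ 0.0309 -0.0186  0.0434] [0.0384 0.0178 0.0507] [ 0.0343 -0.0004  0.0468]
  ring2 31 [ 0.0633 -0.018   0.0438] [0.0692 0.0193 0.0503] [0.066  0.0014 0.0466]
  wagon 639 ((564.0988159179688, 323.5399169921875), (44.76054382324219, 40.37495803833008), 2.219496250152588) 0.1386383944275934
  stand 435 ((563.0863647460938, 325.13934326171875), (66.4668960571289, 62.16248321533203), 3.141803741455078) 0.04988207896185848
```

View pics/w.png

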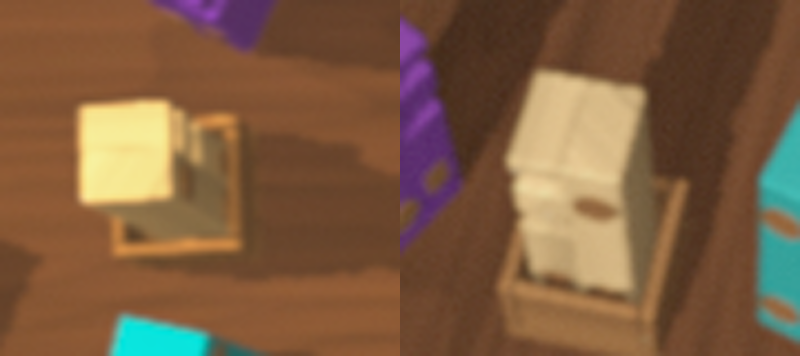

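```bash
cat > plan.py <<'E'
from h import *
from scipy.spatial.transform import Rotation as Ro, Slerp
def tool(yaw,tilt=0):
    """tool x at heading yaw (deg), z down; tilt = extra turn about tool x (deg)"""
    y=np.radians(yaw); x=np.array([np.cos(y),np.sin(y),0]); z=np.array([0,0,-1.]); 
    return Ro.from_matrix(np.c_[x,np.cross(z,x),z])*Ro.from_rotvec([np.radians(tilt),0,0])
def plan(pos,R,n,grip,p0=None,R0=None):
    s=readout.read_state()
    if p0 is None: p0=np.array(s["tool_pos"]);R0=Ro.from_rotvec(s["tcp_rot"])
    S=Slerp([0,1],Ro.concatenate([R0,R])); rows=[]
    for i in range(n):
        A=S(i/n);B=S((i+1)/n); d=A.inv().apply((np.array(pos)-p0)/n); r=(A.inv()*B).as_rotvec()
        rows.append([round(float(v),4) for v in [*d,*r]]+[grip])
    print(f"n{n} {rows}" if n<2 or not np.allclose(rows[0],rows[-1],atol=2e-4) else f"{n} x {rows[0]}")
    return np.array(pos),R
O=np.array([.5572,-.0764]); A=np.radians(-78.99)
def setdock(o,a):
    global O,A; O=np.array(o);A=np.radians(a)
def D(x,y,z): return np.array([O[0]+x*np.cos(A)-y*np.sin(A),O[1]+x*np.sin(A)+y*np.cos(A),z])
def st():
    s=readout.read_state(); R=Ro.from_rotvec(s["tcp_rot"]); M=R.as_matrix()
    print("t",round(s["time"],2),"pos",np.round(s["tool_pos"],4),"xyaw",round(np.degrees(np.arctan2(M[1,0],M[0,0])),1),"z",np.round(M[:,2],3),"q",np.round(s["q"],2),"F",np.round(s["wrist_force"],1),"w",round(s["width"],3))
E
python3 - <<'E'
from plan import *; from dock import fit
st()
T=[]
for n in("top","side"):
    p=read_camera(n); q=cloud(p).reshape(-1,3); q=q[~np.isnan(q[:,0])]
    c=(np.hypot(*(q[:,:2]-[.575,-.12]).T)<.25)&(q[:,2]>.007); q=q[c]
    print(n,fit(q,np.array([.5572,-.0764]),A))
    for t,z in(("dock",0),("buffer_mid",.025),("rings_mid",.046),("lever_mid",.05)):
        o=spotter.spot_point(p,t)[0]; print(t,ray_z(p,*o["location"],z),"model",D({"dock":0,"buffer_mid":.085,"rings_mid":.047,"lever_mid":.198}[t],0,z))
for yaw in(11,-169):
    plan(D(.2015,0,.12),tool(yaw),5,.65)
E
```

```text
t 1.2 pos [ 0.2584 -0.6236  0.2453] xyaw -67.5 z [ 0.924  0.383 -0.   ] q [-1.21  0.26  1.6  -0.    1.27 -0.04] F [ 1.  -0.1 -0.1] w 1.004
top (array([ 0.55665579, -0.07400208]), np.float64(-1.384160646029031), np.float64(0.09523416874754384))
dock [ 0.55792548 -0.07262525  0.        ] model [ 0.5572 -0.0764  0.    ]
buffer_mid [ 0.5733716  -0.15561798  0.025     ] model [ 0.57343333 -0.15983548  0.025     ]
rings_mid [ 0.5721076  -0.15262773  0.046     ] model [ 0.56617607 -0.12253491  0.046     ]
lever_mid [ 0.60140225 -0.2713162   0.05      ] model [ 0.5950141  -0.27075559  0.05      ]
side (array([ 0.55697872, -0.07633403]), np.float64(-1.380755771738118), np.float64(0.09331133910800661))
dock [ 5.58217372e-01 -7.71770602e-02 -1.11022302e-16] model [ 0.5572 -0.0764  0.    ]
buffer_mid [ 0.57104452 -0.15694656  0.025     ] model [ 0.57343333 -0.15983548  0.025     ]
rings_mid [ 0.56306729 -0.11970315  0.046     ] model [ 0.56617607 -0.12253491  0.046     ]
lever_mid [ 0.59382444 -0.26773741  0.05      ] model [ 0.5950141  -0.27075559  0.05      ]
n5 [[-0.0387, 0.0251, 0.0891, -0.2595, -0.212, -0.212, 0.65], [-0.0207, -0.0059, 0.098, -0.2595, -0.212, -0.212, 0.65], [0.0042, -0.033, 0.0946, -0.2595, -0.212, -0.212, 0.65], [0.032, -0.052, 0.0796, -0.2595, -0.212, -0.212, 0.65], [0.0585, -0.06, 0.0551, -0.2595, -0.212, -0.212, 0.65]]
n5 [[-0.0387, 0.0251, 0.0891, -0.2215, 0.2711, 0.2711, 0.65], [-0.0561, 0.019, 0.081, -0.2215, 0.2711, 0.2711, 0.65], [-0.0712, 0.0198, 0.0678, -0.2215, 0.2711, 0.2711, 0.65], [-0.0813, 0.0273, 0.0521, -0.2215, 0.2711, 0.2711, 0.65], [-0.0842, 0.0401, 0.0368, -0.2215, 0.2711, 0.2711, 0.65]]
```

```bash
python3 - <<'E'
s=open('plan.py').read()
s=s.replace("x at heading yaw (deg), z down","x (jaw) at heading yaw (deg), y (approach) down").replace("z=np.array([0,0,-1.]); ","d=np.array([0,0,-1.])").replace("np.c_[x,np.cross(z,x),z]","np.c_[x,d,np.cross(x,d)]")
s=s.replace('"z",np.round(M[:,2],3)','"appr",np.round(M[:,1],3)').replace("[.5572,-.0764]","[.5568,-.0752]").replace("-78.99","-79.2")
open('plan.py','w').write(s)
E
python3 - <<'E'
from plan import *
st()
for yaw in(10.8,-169.2):
    plan(D(.2015,0,.12),tool(yaw),9,.65)
E
```

```text
t 1.7 pos [ 0.2584 -0.6236  0.2453] xyaw -67.5 appr [ 0.  0. -1.] q [-1.21  0.26  1.6   0.    1.27 -0.04] F [ 0.3  0.3 -0.4] w 1.001
n9 [[-0.0217, 0.0139, 0.0494, -0.0, -0.1518, -0.0, 0.65], [-0.014, 0.0139, 0.0521, -0.0, -0.1518, -0.0, 0.65], [-0.0059, 0.0139, 0.0536, -0.0, -0.1518, -0.0, 0.65], [0.0023, 0.0139, 0.0539, -0.0, -0.1518, -0.0, 0.65], [0.0104, 0.0139, 0.0529, -0.0, -0.1518, -0.0, 0.65], [0.0183, 0.0139, 0.0508, -0.0, -0.1518, -0.0, 0.65], [0.0258, 0.0139, 0.0474, -0.0, -0.1518, -0.0, 0.65], [0.0326, 0.0139, 0.043, -0.0, -0.1518, -0.0, 0.65], [0.0388, 0.0139, 0.0375, -0.0, -0.1518, -0.0, 0.65]]
n9 [[-0.0217, 0.0139, 0.0494, 0.0, 0.1972, -0.0, 0.65], [-0.0309, 0.0139, 0.0442, 0.0, 0.1972, -0.0, 0.65], [-0.039, 0.0139, 0.0373, 0.0, 0.1972, -0.0, 0.65], [-0.0456, 0.0139, 0.0289, 0.0, 0.1972, -0.0, 0.65], [-0.0503, 0.0139, 0.0194, 0.0, 0.1972, -0.0, 0.65], [-0.0532, 0.0139, 0.0092, 0.0, 0.1972, -0.0, 0.65], [-0.0539, 0.0139, -0.0014, 0.0, 0.1972, -0.0, 0.65], [-0.0526, 0.0139, -0.0119, 0.0, 0.1972, -0.0, 0.65], [-0.0493, 0.0139, -0.022, 0.0, 0.1972, -0.0, 0.65]]
```

>>> jog_arm([
  [-0.022,0.014,0.049,0,-0.152,0,0.65],
  [-0.014,0.014,0.052,0,-0.152,0,0.65],
  [-0.006,0.014,0.053,0,-0.152,0,0.65],
  [0.002,0.014,0.054,0,-0.152,0,0.65],
  [0.01,0.014,0.053,0,-0.152,0,0.65],
  [0.018,0.014,0.051,0,-0.152,0,0.65],
  [0.026,0.014,0.047,0,-0.152,0,0.65],
  [0.033,0.014,0.043,0,-0.152,0,0.65],
  [0.039,0.014,0.037,0,-0.152,0,0.65],
  [0,0,0,0,0,0,0.65],
])

```text
time: 2.95
tool_pos: [0.5977, -0.2603, 0.1169]
tcp_rot: [-1.571, -0.185, 0.179]
wrist_force: [-1.4, -1.0, 0.1]
width: 0.648
```

```bash
python3 - <<'E'
from plan import *
st()
plan(D(.2015,0,.12),tool(10.8),3,.65)
plan(D(.2015,0,.12),tool(10.8),2,.65)
for n in("top","side"):
    p=read_camera(n); q=cloud(p).reshape(-1,3); L=np.c_[(q[:,:2]-O)@np.array([[np.cos(A),-np.sin(A)],[np.sin(A),np.cos(A)]]),q[:,2]]
    for z0,z1 in((.047,.062),):
        m=(L[:,0]>.17)&(L[:,0]<.24)&(np.abs(L[:,1])<.03)&(L[:,2]>z0)&(L[:,2]<z1); B=L[m]
        if len(B): print(n,m.sum(),B.min(0),B.max(0),np.median(B,0))
    cv2.imwrite(f"pics/{n}1.png",p["img"])
E
```

```text
t 2.95 pos [ 0.5977 -0.2603  0.1169] xyaw 13.3 appr [ 0.004 -0.007 -1.   ] q [-0.45  0.32  1.78 -0.01  1.03 -0.68] F [-1.4 -1.   0.1] w 0.648
3 x [-0.002, -0.001, -0.0039, 0.0026, 0.0145, 0.001, 0.65]
2 x [-0.003, -0.0015, -0.0059, 0.0039, 0.0217, 0.0014, 0.65]
top 213 [ 0.17003675 -0.01167906  0.04843989] [0.21653584 0.01483326 0.06105411] [0.19441091 0.00163996 0.05620031]
side 102 [ 0.17130593 -0.01203651  0.04738708] [0.22453613 0.01383847 0.05789991] [0.19576752 0.0002092  0.05369269]
```

>>> jog_arm([
  [-0.003,0.02,-0.006,0,0.022,0,0.65],
  [-0.003,0.026,-0.006,0,0.021,0,0.65],
  [0,0.022,0,0,0,0,0.65],
  [0,0.004,0,0,0,0,0.65],
  [0,0,0,0,0,0,0.2],
  [0,0,0,0,0,0,0.2],
  [0,0,0,0,0,0,0.2],
  [0,0,0,0,0,0,0.2],
  [0,0,0,0,0,0,0.2],
], force=30)

```text
time: 4.18
tool_pos: [0.5979, -0.2835, 0.0465]
tcp_rot: [-1.579, -0.151, 0.114]
wrist_force: [2.9, 1.1, -5.7]
width: 0.299
```

```bash
python3 - <<'E'
from plan import *
st(); print(D(.2015,0,.045))
E
```

```text
t 4.17 pos [ 0.5979 -0.2835  0.0465] xyaw 9.6 appr [ 0.025 -0.01  -1.   ] q [-0.48  0.4   1.81  0.    0.9  -0.65] F [ 2.9  1.1 -5.7] w 0.299
[ 0.59455733 -0.27313088  0.045     ]
```

>>> jog_arm([
  [0,-0.011,0.001,-0.062,0,0,0.2],
  [0,-0.011,0.0014,-0.062,0,0,0.2],
  [0,-0.011,0.002,-0.062,0,0,0.2],
  [0,-0.011,0.0028,-0.062,0,0,0.2],
  [0,-0.0105,0.0034,-0.062,0,0,0.2],
  [0,-0.0103,0.004,-0.062,0,0,0.2],
  [0,-0.01,0.0046,-0.062,0,0,0.2],
  [0,-0.0097,0.0053,-0.062,0,0,0.2],
])

```text
time: 5.18
tool_pos: [0.5903, -0.2441, 0.1217]
tcp_rot: [-2.089, -0.19, 0.065]
wrist_force: [1.2, 1.5, -5.9]
width: 0.299
```

```bash
python3 - <<'E'
from plan import *
st()
for n in("side",):
    p=read_camera(n); i=p["img"][100:260,220:380]; cv2.imwrite("pics/lift.png",cv2.resize(i,None,fx=3,fy=3))
E
```

```text
t 5.17 pos [ 0.5903 -0.2441  0.1217] xyaw 9.4 appr [ 0.109 -0.491 -0.864] q [-0.19  0.21  2.   -0.68  0.82  0.1 ] F [ 1.2  1.5 -5.9] w 0.299
```

View pics/lift.png

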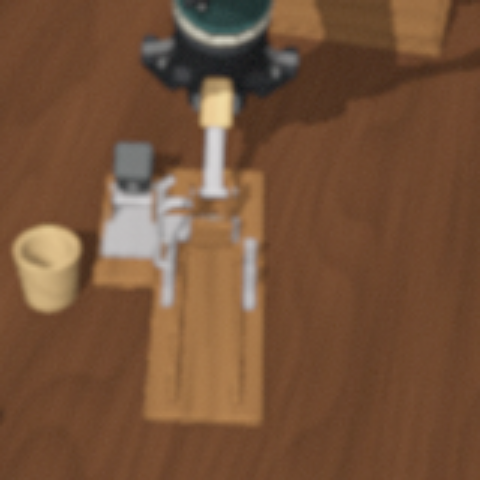

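>>> jog_arm([
  [0,0,0,0,0,0,0.6],
  [0,0,0,0,0,0,0.6],
  [0,-0.02,0,0,0,0,0.6],
  [0,-0.05,0,0,0,0,0.8],
  [0,-0.05,0,0,0,0,1.0],
  [0,-0.03,0,0,0,0,1.0],
])

```text
time: 5.98
tool_pos: [0.5723, -0.1698, 0.2584]
tcp_rot: [-2.086, -0.182, 0.058]
wrist_force: [0.3, -0.2, -0.1]
width: 1.001
```

```bash
python3 - <<'E'
from plan import *
st()
plan([.562,.322,.24],tool(-87.5),14,1.0)
E
```

```text
t 5.97 pos [ 0.5723 -0.1698  0.2584] xyaw 8.9 appr [ 0.106 -0.489 -0.866] q [-0.06  0.03  1.93 -0.57  1.1   0.04] F [ 0.3 -0.2 -0.1] w 1.001
n14 [[0.0047, -0.0161, 0.0309, 0.026, 0.1165, 0.0331, 1.0], [0.0005, -0.0154, 0.0316, 0.026, 0.1165, 0.0331, 1.0], [-0.0037, -0.0145, 0.0318, 0.026, 0.1165, 0.0331, 1.0], [-0.0079, -0.0135, 0.0315, 0.026, 0.1165, 0.0331, 1.0], [-0.0119, -0.0124, 0.0307, 0.026, 0.1165, 0.0331, 1.0], [-0.0158, -0.0111, 0.0294, 0.026, 0.1165, 0.0331, 1.0], [-0.0195, -0.0098, 0.0276, 0.026, 0.1165, 0.0331, 1.0], [-0.0229, -0.0084, 0.0254, 0.026, 0.1165, 0.0331, 1.0], [-0.0259, -0.007, 0.0227, 0.026, 0.1165, 0.0331, 1.0], [-0.0286, -0.0055, 0.0197, 0.026, 0.1165, 0.0331, 1.0], [-0.0309, -0.0041, 0.0164, 0.026, 0.1165, 0.0331, 1.0], [-0.0327, -0.0026, 0.0127, 0.026, 0.1165, 0.0331, 1.0], [-0.034, -0.0012, 0.0089, 0.026, 0.1165, 0.0331, 1.0], [-0.0348, 0.0001, 0.0049, 0.026, 0.1165, 0.0331, 1.0]]
```

>>> jog_arm([
  [0.005,-0.016,0.031,0.026,0.117,0.033,1.0],
  [0.0005,-0.015,0.032,0.026,0.117,0.033,1.0],
  [-0.004,-0.0145,0.032,0.026,0.117,0.033,1.0],
  [-0.008,-0.0135,0.0315,0.026,0.117,0.033,1.0],
  [-0.012,-0.0125,0.031,0.026,0.117,0.033,1.0],
  [-0.016,-0.011,0.0295,0.026,0.117,0.033,1.0],
  [-0.0195,-0.01,0.0275,0.026,0.117,0.033,1.0],
  [-0.023,-0.0085,0.0255,0.026,0.117,0.033,1.0],
  [-0.026,-0.007,0.0225,0.026,0.117,0.033,1.0],
  [-0.0285,-0.0055,0.02,0.026,0.117,0.033,1.0],
])

```text
time: 7.22
tool_pos: [0.5761, 0.1952, 0.2695]
tcp_rot: [-1.524, 0.849, -0.909]
wrist_force: [0.7, 0.4, -0.4]
width: 0.997
```

>>> jog_arm([
  [-0.031,-0.004,0.016,0.026,0.117,0.033,1.0],
  [-0.0325,-0.0025,0.0125,0.026,0.117,0.033,1.0],
  [-0.034,-0.001,0.009,0.026,0.117,0.033,1.0],
  [0,0,0,0,0,0,1.0],
])

```text
time: 7.72
tool_pos: [0.5799, 0.306, 0.2751]
tcp_rot: [-1.244, 1.123, -1.145]
wrist_force: [0.0, -1.1, 0.2]
width: 0.998
```

```bash
python3 - <<'E'
from plan import *
st()
plan([.562,.322,.23],tool(-87.7),4,1.0)
plan([.562,.322,.23],tool(-87.7),2,1.0)
p=read_camera("side"); print([ (round(o["p"],2),np.round(o["location"])) for o in spotter.spot_point(p,"lever_mid")])
q=cloud(p).reshape(-1,3); m=(np.hypot(*(q[:,:2]-[.56,.32]).T)<.055)&(q[:,2]>.12)&(q[:,2]<.145); B=q[m]
print(len(B), cv2.minAreaRect((B[:,:2]*1000).astype(np.float32)) if len(B) else "")
E
```

```text
t 7.72 pos [0.5799 0.306  0.2751] xyaw -84.3 appr [ 0.017 -0.001 -1.   ] q [ 0.45  0.2   1.62 -0.01  1.3   1.93] F [ 0.  -1.1  0.2] w 0.998
4 x [-0.0045, 0.0112, -0.0042, -0.0041, 0.0148, 0.0005, 1.0]
n2 [[-0.0089, 0.0224, -0.0085, -0.0083, 0.0296, 0.0009, 1.0], [-0.0086, 0.0225, -0.0085, -0.0083, 0.0296, 0.0009, 1.0]]
[(0.58, array([292., 150.]))]
642 ((564.2020874023438, 323.4801940917969), (44.551143646240234, 40.55887985229492), 2.776702404022217)
```

>>> jog_arm([
  [-0.009,0.0224,-0.0085,-0.008,0.03,0.001,1.0],
  [-0.0086,0.0225,-0.0085,-0.008,0.03,0.001,1.0],
  [0,0,0,0,0,0,1.0],
  [0,0.03,0,0,0,0,1.0],
  [0,0.04,0,0,0,0,1.0],
  [0,0.035,0,0,0,0,1.0],
  [0,0.02,0,0,0,0,1.0],
  [0,0,0,0,0,0,1.0],
])

```text
time: 8.82
tool_pos: [0.5708, 0.3144, 0.1116]
tcp_rot: [-1.218, 1.17, -1.186]
wrist_force: [0.1, -0.2, 1.1]
width: 0.996
```

```bash
python3 - <<'E'
from plan import *
st()
plan([.562,.322,.103],tool(-87.7),1,1.0)
E
```

```text
t 8.82 pos [0.5708 0.3144 0.1116] xyaw -87.7 appr [ 0.013  0.001 -1.   ] q [ 0.47  0.32  1.79 -0.01  1.02  2.  ] F [ 0.1 -0.2  1.1] w 0.996
n1 [[-0.0079, 0.0085, -0.0086, -0.013, -0.0002, -0.0001, 1.0]]
```

>>> jog_arm([
  [-0.008,0.0085,-0.0086,-0.013,0,0,1.0],
  [0,0,0,0,0,0,1.0],
  [0,0,0,0,0,0,0.3],
  [0,0,0,0,0,0,0.3],
  [0,0,0,0,0,0,0.3],
  [0,0,0,0,0,0,0.3],
  [0,0,0,0,0,0,0.3],
  [0,0,0,0,0,0,0.3],
], force=40)

```text
time: 9.82
tool_pos: [0.5647, 0.3243, 0.1083]
tcp_rot: [-1.22, 1.176, -1.18]
wrist_force: [0.5, 0.1, -0.2]
width: 0.464
```

```bash
python3 - <<'E'
from plan import *
st()
E
```

```text
t 9.82 pos [0.5647 0.3243 0.1083] xyaw -87.7 appr [ 0.007  0.004 -1.   ] q [0.48 0.33 1.79 0.   1.02 2.01] F [ 0.5  0.1 -0.2] w 0.464
```

>>> jog_arm([
  [0,-0.02,0,0,0,0,0.3],
  [0,-0.04,0,0,0,0,0.3],
  [0,-0.04,0,0,0,0,0.3],
  [0,0,0,0,0,0,0.3],
])

```text
time: 10.32
tool_pos: [0.5635, 0.3235, 0.2131]
tcp_rot: [-1.222, 1.177, -1.18]
wrist_force: [0.1, -0.3, -1.3]
width: 0.462
```

```bash
cat >> plan.py <<'E'
def lay(P,head,th,dz=0):
    h=np.radians(head);t=np.radians(th);d=np.array([np.cos(h),np.sin(h),0]);k=np.array([0,0,1.])
    u=np.sin(t)*d+np.cos(t)*k; v=-np.cos(t)*d+np.sin(t)*k
    return np.array([*P,dz])+.102*u+.022*v, tool(head+90,th)
E
python3 - <<'E'
from plan import *
st()
p1,R1=lay((.55,.22),-105,0,.08); p2,R2=lay((.55,.22),-105,70,.02)
print(p1,p2)
a=plan(p1,R1,8,.3); plan(p2,R2,7,.3,*a)
E
```

```text
t 10.32 pos [0.5635 0.3235 0.2131] xyaw -87.7 appr [ 0.006  0.003 -1.   ] q [0.48 0.23 1.7  0.   1.2  2.01] F [ 0.1 -0.3 -1.3] w 0.462
[0.55569402 0.24125037 0.182     ] [0.52714001 0.13468537 0.07555929]
n8 [[0.0102, 0.0038, -0.0014, -0.0009, -0.1586, 0.0001, 0.3], [0.0099, 0.0038, -0.003, -0.0009, -0.1586, 0.0001, 0.3], [0.0093, 0.0038, -0.0045, -0.0009, -0.1586, 0.0001, 0.3], [0.0085, 0.0039, -0.0059, -0.0009, -0.1586, 0.0001, 0.3], [0.0074, 0.0039, -0.0072, -0.0009, -0.1586, 0.0001, 0.3], [0.0062, 0.0039, -0.0083, -0.0009, -0.1586, 0.0001, 0.3], [0.0048, 0.0039, -0.0092, -0.0009, -0.1586, 0.0001, 0.3], [0.0033, 0.0039, -0.0098, -0.0009, -0.1586, 0.0001, 0.3]]
n7 [[0.0, 0.0152, -0.0158, 0.1745, -0.0, -0.0, 0.3], [0.0, 0.0122, -0.0182, 0.1745, 0.0, 0.0, 0.3], [0.0, 0.0089, -0.02, 0.1745, 0.0, -0.0, 0.3], [0.0, 0.0053, -0.0213, 0.1745, -0.0, 0.0, 0.3], [0.0, 0.0015, -0.0218, 0.1745, -0.0, 0.0, 0.3], [0.0, -0.0023, -0.0218, 0.1745, 0.0, -0.0, 0.3], [0.0, -0.006, -0.021, 0.1745, -0.0, 0.0, 0.3]]
```

>>> jog_arm([
  [0.01,0,-0.0015,0,-0.159,0,0.3],
  [0.01,0,-0.003,0,-0.159,0,0.3],
  [0.0095,0,-0.0045,0,-0.159,0,0.3],
  [0.0085,0.004,-0.006,0,-0.159,0,0.3],
  [0.0075,0.004,-0.007,0,-0.159,0,0.3],
  [0.006,0.004,-0.0085,0,-0.159,0,0.3],
  [0.005,0.004,-0.009,0,-0.159,0,0.3],
  [0.0035,0.004,-0.01,0,-0.159,0,0.3],
  [0,0,0,0,0,0,0.3],
])

```text
time: 11.45
tool_pos: [0.5504, 0.2355, 0.1835]
tcp_rot: [-1.568, 0.177, -0.164]
wrist_force: [1.0, -0.5, -1.9]
width: 0.464
```

>>> jog_arm([
  [0,0.0152,-0.016,0.175,0,0,0.3],
  [0,0.012,-0.018,0.175,0,0,0.3],
  [0,0.009,-0.02,0.175,0,0,0.3],
  [0,0,0,0,0,0,0.3],
])

```text
time: 11.95
tool_pos: [0.5394, 0.1927, 0.1376]
tcp_rot: [-1.045, 0.13, -0.197]
wrist_force: [-0.2, -0.5, -2.7]
width: 0.464
```

```bash
python3 - <<'E'
from plan import *
st()
p2,R2=lay((.55,.22),-105,70,.03)
print(p2)
plan(p2,R2,4,.3); plan(p2,R2,5,.3)
E
```

```text
t 11.95 pos [0.5394 0.1927 0.1376] xyaw -12.9 appr [ 0.1    0.487 -0.868] q [ 0.01  0.1   2.1   0.65  0.93 -0.15] F [-0.2 -0.5 -2.7] w 0.464
[0.52714001 0.13468537 0.08555929]
n4 [[0.0004, 0.0039, -0.0193, 0.1755, 0.0035, -0.0093, 0.3], [0.0005, 0.0005, -0.0197, 0.1755, 0.0035, -0.0093, 0.3], [0.0005, -0.003, -0.0195, 0.1755, 0.0035, -0.0093, 0.3], [0.0007, -0.0063, -0.0187, 0.1755, 0.0035, -0.0093, 0.3]]
n5 [[0.0003, 0.0031, -0.0155, 0.1404, 0.0028, -0.0075, 0.3], [0.0004, 0.0009, -0.0157, 0.1404, 0.0028, -0.0075, 0.3], [0.0004, -0.0013, -0.0157, 0.1404, 0.0028, -0.0075, 0.3], [0.0005, -0.0034, -0.0154, 0.1404, 0.0028, -0.0075, 0.3], [0.0005, -0.0056, -0.0148, 0.1404, 0.0028, -0.0075, 0.3]]
```

>>> jog_arm([
  [0,0.002,-0.0155,0.14,0.003,-0.0075,0.3],
  [0,0.001,-0.0157,0.14,0.003,-0.0075,0.3],
  [0,-0.0015,-0.0157,0.14,0.003,-0.0075,0.3],
  [0,-0.0035,-0.0154,0.14,0.003,-0.0075,0.3],
  [0,-0.0055,-0.0148,0.14,0.003,-0.0075,0.3],
  [0,0,0,0,0,0,0.3],
])

```text
time: 12.7
tool_pos: [0.5331, 0.1378, 0.0907]
tcp_rot: [-0.341, 0.046, -0.253]
wrist_force: [-0.4, 0.3, -2.2]
width: 0.468
```

```bash
python3 - <<'E'
from plan import *
st()
p2,R2=lay((.55,.22),-105,70,.005)
print(p2)
plan(p2,R2,2,.3)
p=read_camera("side"); i=p["img"][180:380,160:400]; cv2.imwrite("pics/lay.png",cv2.resize(i,None,fx=3,fy=3))
E
```

```text
t 12.7 pos [0.5331 0.1378 0.0907] xyaw -14.7 appr [ 0.238  0.911 -0.336] q [-0.4   0.47  2.21  1.28  1.33 -1.09] F [-0.4  0.3 -2.2] w 0.468
[0.52714001 0.13468537 0.06055929]
2 x [-0.0025, 0.0029, -0.015, -0.0032, -0.0, -0.003, 0.3]
```

View pics/lay.png

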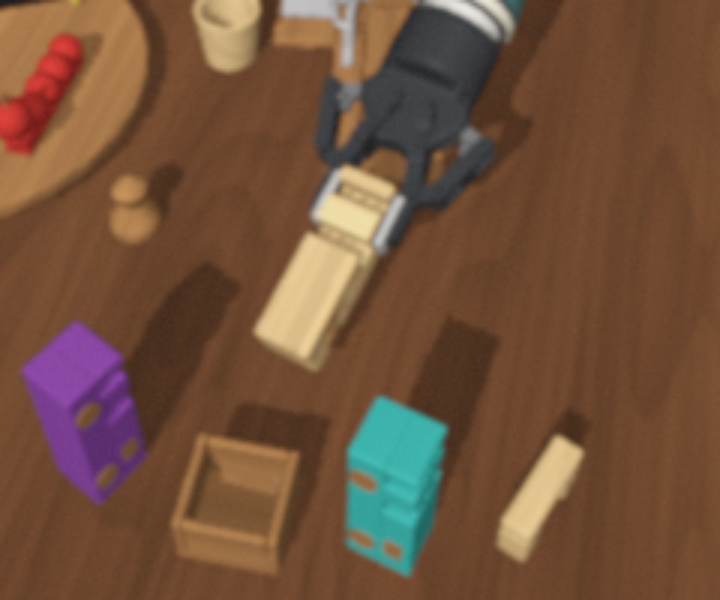

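>>> jog_arm([
  [-0.002,0.003,-0.013,-0.003,0,-0.003,0.3],
  [-0.002,0.003,-0.013,-0.003,0,0,0.3],
  [0,0.001,-0.003,0,0,0,0.3],
  [0,0,0,0,0,0,0.3],
])

```text
time: 13.25
tool_pos: [0.5327, 0.1377, 0.066]
tcp_rot: [-0.355, 0.031, -0.251]
wrist_force: [-0.3, 0.4, -1.5]
width: 0.466
```

```bash
python3 - <<'E'
from plan import *
st()
p=read_camera("side"); q=cloud(p).reshape(-1,3); m=(q[:,0]>.5)&(q[:,0]<.6)&(q[:,1]>.17)&(q[:,1]<.27)
B=q[m]; k=B[:,2]>.012; print(B[k].min(0),B[k].max(0)); 
E
```

```text
t 13.25 pos [0.5327 0.1377 0.066 ] xyaw -14.4 appr [ 0.238  0.907 -0.348] q [-0.4   0.51  2.21  1.29  1.31 -1.15] F [-0.3  0.4 -1.5] w 0.466
[0.5207713  0.17013912 0.01200349] [0.57695077 0.24126149 0.07885208]
```

Expected contact at TCP z ≈ 0.056; lower gently until the tail edge touches.

>>> jog_arm([
  [0,0.0015,-0.005,0,0,0,0.3],
  [0,0.001,-0.003,0,0,0,0.3],
  [0,0.0007,-0.002,0,0,0,0.3],
  [0,0,0,0,0,0,0.3],
])

```text
time: 13.8
tool_pos: [0.5333, 0.1371, 0.057]
tcp_rot: [-0.352, 0.029, -0.252]
wrist_force: [-0.3, 0.8, 0.9]
width: 0.462
```

>>> jog_arm([
  [0,0,0,0,0,0,0.55],
  [0,0,0,0,0,0,0.65],
  [0,0,0,0,0,0,0.9],
  [0,0,0,0,0,0,0.9],
  [0,-0.007,0.019,0,0,0,0.9],
  [0,-0.014,0.037,0,0,0,0.9],
  [0,-0.014,0.037,0,0,0,0.9],
  [0,-0.014,0.037,0,0,0,0.9],
])

```text
time: 14.8
tool_pos: [0.5295, 0.1371, 0.1962]
tcp_rot: [-0.351, 0.038, -0.251]
wrist_force: [0.8, 0.2, -0.1]
width: 0.904
```

```bash
python3 - <<'E'
from plan import *
st()
for n in("side","top"):
    p=read_camera(n); Q=cloud(p); 
    if n=="side": cv2.imwrite("pics/laid.png",cv2.resize(p["img"][180:380,160:400],None,fx=3,fy=3))
    q=Q.reshape(-1,3); m=(q[:,0]>.46)&(q[:,0]<.62)&(q[:,1]>.04)&(q[:,1]<.28)&(q[:,2]>.036)&(q[:,2]<.05); B=q[m]
    print(n,len(B),cv2.minAreaRect((B[:,:2]*1000).astype(np.float32)),np.median(B,0))
s=readout.read_state(); print(lay((.55,.22),-105,0,.2)[0])
plan([.545,.19,.18],tool(-15),8,.9)
E
```

```text
t 14.8 pos [0.5295 0.1371 0.1962] xyaw -14.4 appr [ 0.236  0.908 -0.345] q [-0.4   0.24  2.21  1.23  1.39 -0.89] F [ 0.8  0.2 -0.1] w 0.904
side 891 ((539.1000366210938, 162.12728881835938), (131.021484375, 41.19831848144531), 74.07225036621094) [0.54075547 0.17656201 0.04272969]
top 882 ((539.5732421875, 161.30252075195312), (129.46221923828125, 41.778865814208984), 73.8760986328125) [0.54201347 0.1741847  0.04483665]
[0.55569402 0.24125037 0.302     ]
n8 [[-0.0001, 0.0073, 0.0001, -0.1524, 0.0022, 0.001, 0.9], [-0.0001, 0.0072, 0.0012, -0.1524, 0.0022, 0.001, 0.9], [-0.0001, 0.007, 0.0023, -0.1524, 0.0022, 0.001, 0.9], [-0.0001, 0.0065, 0.0033, -0.1524, 0.0022, 0.001, 0.9], [-0.0001, 0.006, 0.0043, -0.1524, 0.0022, 0.001, 0.9], [-0.0001, 0.0052, 0.0051, -0.1524, 0.0022, 0.001, 0.9], [-0.0001, 0.0044, 0.0058, -0.1524, 0.0022, 0.001, 0.9], [-0.0001, 0.0035, 0.0064, -0.1524, 0.0022, 0.001, 0.9]]
```

View pics/laid.png

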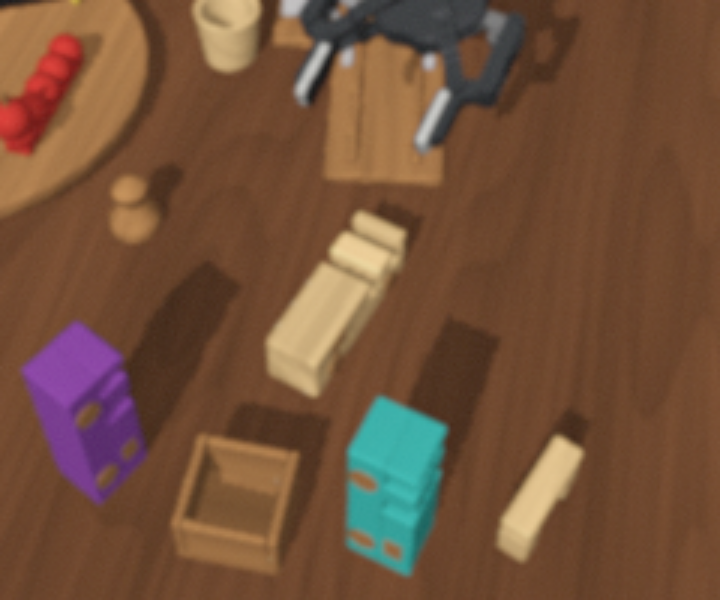

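>>> jog_arm([
  [0,0.0085,0.001,-0.152,0,0,0.9],
  [0,0.0085,0.0015,-0.152,0,0,0.9],
  [0,0.008,0.0025,-0.152,0,0,0.9],
  [0,0.008,0.0035,-0.152,0,0,0.9],
  [0,0.007,0.0045,-0.152,0,0,0.9],
  [0,0.006,0.0055,-0.152,0,0,0.9],
  [0,0.0055,0.006,-0.152,0,0,0.9],
  [0,0.0045,0.0065,-0.152,0,0,0.9],
  [0,0,0,0,0,0,0.9],
])

```text
time: 16.02
tool_pos: [0.5452, 0.1963, 0.1677]
tcp_rot: [-1.6, 0.194, -0.206]
wrist_force: [-0.0, -0.6, 0.1]
width: 0.899
```

```bash
python3 - <<'E'
from plan import *
st()
plan([.5513,.203,.11],tool(-16),3,.9)
E
```

```text
t 16.02 pos [0.5452 0.1963 0.1677] xyaw -14.5 appr [ 0.002 -0.039 -0.999] q [ 0.32  0.15  1.89 -0.04  1.11  0.6 ] F [-0.  -0.6  0.1] w 0.899
n3 [[0.0012, 0.0191, 0.0034, 0.0124, 0.0085, 0.0042, 0.9], [0.0012, 0.0192, 0.0031, 0.0124, 0.0085, 0.0042, 0.9], [0.0013, 0.0192, 0.0029, 0.0124, 0.0085, 0.0042, 0.9]]
```

>>> jog_arm([
  [0.0012,0.019,0.0034,0.0124,0.0085,0.004,0.9],
  [0.0012,0.019,0.0034,0.0124,0.0085,0.004,0.9],
  [0.0013,0.019,0.003,0.0124,0.0085,0.004,0.9],
  [0,0,0,0,0,0,0.9],
])

```text
time: 16.52
tool_pos: [0.5481, 0.2008, 0.1057]
tcp_rot: [-1.555, 0.224, -0.214]
wrist_force: [-0.6, 0.7, 0.9]
width: 0.902
```

```bash
python3 - <<'E'
from plan import *
st()
plan([.5513,.203,.034],tool(-16),3,.9)
E
```

```text
t 16.52 pos [0.5481 0.2008 0.1057] xyaw -16.0 appr [-0.006  0.006 -1.   ] q [0.3  0.22 1.93 0.01 0.99 0.58] F [-0.6  0.7  0.9] w 0.902
3 x [0.001, 0.0239, 0.0009, -0.0013, -0.0, -0.0024, 0.9]
```

>>> jog_arm([
  [0.0015,0.024,0.001,-0.0013,0,-0.0024,0.9],
  [0.0015,0.024,0.001,-0.0013,0,-0.0024,0.9],
  [0.001,0.022,0.001,-0.0013,0,-0.0024,0.9],
  [0,0,0,0,0,0,0.9],
])

```text
time: 17.02
tool_pos: [0.5535, 0.1998, 0.0368]
tcp_rot: [-1.556, 0.22, -0.223]
wrist_force: [0.5, -0.4, 0.0]
width: 0.902
```

```bash
python3 - <<'E'
from plan import *
st()
plan([.5513,.203,.032],tool(-16),1,.9)
E
```

```text
t 17.02 pos [0.5535 0.1998 0.0368] xyaw -16.2 appr [ 0.002  0.003 -1.   ] q [0.3  0.31 1.97 0.   0.86 0.58] F [ 0.5 -0.4  0. ] w 0.902
n1 [[-0.003, 0.0048, 0.0025, -0.004, -0.0029, 0.0014, 0.9]]
```

>>> jog_arm([
  [-0.003,0.005,0.0025,-0.003,0,0,0.9],
  [0,0,0,0,0,0,0.9],
  [0,0,0,0,0,0,0.3],
  [0,0,0,0,0,0,0.3],
  [0,0,0,0,0,0,0.3],
  [0,0,0,0,0,0,0.3],
  [0,0,0,0,0,0,0.3],
], force=40)

```text
time: 17.9
tool_pos: [0.5538, 0.2036, 0.0359]
tcp_rot: [-1.555, 0.216, -0.227]
wrist_force: [0.7, -0.3, -1.0]
width: 0.457
```

```bash
python3 - <<'E'
from plan import *
st()
p=read_camera("side"); q=cloud(p).reshape(-1,3); m=(q[:,0]>.46)&(q[:,0]<.62)&(q[:,1]>.04)&(q[:,1]<.18)&(q[:,2]>.036)&(q[:,2]<.05); B=q[m]
print(len(B),cv2.minAreaRect((B[:,:2]*1000).astype(np.float32)))
E
```

```text
t 17.9 pos [0.5538 0.2036 0.0359] xyaw -16.2 appr [ 0.008  0.003 -1.   ] q [0.31 0.31 1.97 0.   0.85 0.59] F [ 0.7 -0.3 -1. ] w 0.457
173 ((516.6338500976562, 134.81336975097656), (31.0673770904541, 81.96686553955078), 7.2518696784973145)
```

>>> jog_arm([
  [0,-0.02,0,0,0,0,0.3],
  [0,-0.02,0,0,0,0,0.3],
  [0,0,0,0,0,0,0.3],
])

```text
time: 18.32
tool_pos: [0.5531, 0.2034, 0.0782]
tcp_rot: [-1.556, 0.217, -0.227]
wrist_force: [-0.3, -0.1, -1.9]
width: 0.46
```

```bash
python3 - <<'E'
from plan import *
st(); plan(D(-.245,0,.07),tool(10.8),4,.3)
E
```

```text
t 18.32 pos [0.5531 0.2034 0.0782] xyaw -16.2 appr [ 0.007  0.003 -1.   ] q [0.31 0.26 1.94 0.   0.93 0.59] F [-0.3 -0.1 -1.9] w 0.46
n4 [[-0.0075, 0.002, -0.0121, -0.0008, -0.1177, 0.0017, 0.3], [-0.0089, 0.002, -0.0111, -0.0008, -0.1177, 0.0017, 0.3], [-0.0101, 0.002, -0.01, -0.0008, -0.1177, 0.0017, 0.3], [-0.0112, 0.002, -0.0087, -0.0008, -0.1177, 0.0017, 0.3]]
```

>>> jog_arm([
  [-0.0075,0,-0.012,0,-0.118,0.0017,0.3],
  [-0.009,0,-0.011,0,-0.118,0.0017,0.3],
  [-0.01,0,-0.01,0,-0.118,0.0017,0.3],
  [-0.011,0,-0.0087,0,-0.118,0.0017,0.3],
  [0,0,0,0,0,0,0.3],
])

```text
time: 18.95
tool_pos: [0.5092, 0.1644, 0.0777]
tcp_rot: [-1.561, -0.159, 0.16]
wrist_force: [0.2, -0.2, -2.5]
width: 0.46
```

```bash
cat > wl.py <<'E'
from plan import *
def wag(zlo,zhi,xlo=-.26,xhi=.1):
    out=[]
    for n in("top","side"):
        p=read_camera(n); q=cloud(p).reshape(-1,3); q=q[~np.isnan(q[:,0])]
        L=np.c_[(q[:,:2]-O)@np.array([[np.cos(A),-np.sin(A)],[np.sin(A),np.cos(A)]]),q[:,2]]
        m=(L[:,0]>xlo)&(L[:,0]<xhi)&(np.abs(L[:,1])<.032)&(L[:,2]>zlo)&(L[:,2]<zhi); B=L[m]
        if len(B)<20: print(n,len(B)); continue
        xs=np.arange(B[:,0].min()+.006,B[:,0].max()-.004,.005); e=[]
        for x in xs:
            y=B[np.abs(B[:,0]-x)<.004,1]; e.append([y.min(),y.max()] if len(y)>5 else [np.nan]*2)
        e=np.array(e);k=~np.isnan(e[:,0]); f=np.polyfit(xs[k],e[k].mean(1),1)
        print(n,len(B),"nose x",np.round(np.sort(B[:,0])[[-1,-4]],4),"y at nose",np.round(np.polyval(f,B[:,0].max()),4),"slope deg",np.degrees(f[0]).round(2),"w",np.nanmedian(e[:,1]-e[:,0]).round(4),"z",np.median(B[:,2]).round(4)); out.append(p)
    return out
def edock():
    s=readout.read_state(); p=np.array(s["tool_pos"]); r=p[:2]-O
    print("TCP dock", np.round([r[0]*np.cos(A)+r[1]*np.sin(A),-r[0]*np.sin(A)+r[1]*np.cos(A),p[2]],4))
E
python3 - <<'E'
from wl import *
st(); edock(); plan(D(-.245,0,.07),tool(10.8),1,.3)
wag(.07,.09,-.22,-.1)
E
```

```text
t 18.95 pos [0.5092 0.1644 0.0777] xyaw 11.7 appr [-0.001  0.003 -1.   ] q [0.26 0.17 2.06 0.   0.92 0.06] F [ 0.2 -0.2 -2.5] w 0.46
TCP dock [-0.2443 -0.0019  0.0777]
n1 [[0.0019, 0.0077, 0.0007, -0.0034, 0.015, -0.0002, 0.3]]
top 378 nose x [-0.1342 -0.1346] y at nose -0.003 slope deg 0.43 w 0.0388 z 0.0867Traceback (most recent call last):
  File "<stdin>", line 3, in <module>
  File "wl.py", line 12, in wag
    e=np.array(e);k=~np.isnan(e[:,0]); f=np.polyfit(xs[k],e[k].mean(1),1)
                              ~^^^^^
IndexError: too many indices for array: array is 1-dimensional, but 2 were indexed
```

>>> jog_arm([
  [0.002,0.01,0,-0.003,0.0075,0,0.3],
  [0.002,0.01,0,0,0,0,0.3],
  [0,0.008,0,0,0,0,0.3],
  [0,0,0,0,0,0,0.3],
])

```text
time: 19.55
tool_pos: [0.5155, 0.1669, 0.0475]
tcp_rot: [-1.565, -0.152, 0.15]
wrist_force: [-0.7, -0.5, -2.1]
width: 0.457
```

```bash
python3 - <<'E'
from wl import *
st(); edock(); 
try: wag(.045,.068,-.22,-.09)
except Exception as e: print(e)
E
```

```text
t 19.55 pos [0.5155 0.1669 0.0475] xyaw 11.0 appr [ 0.001  0.001 -1.   ] q [0.27 0.22 2.06 0.   0.86 0.07] F [-0.7 -0.5 -2.1] w 0.457
TCP dock [-0.2455  0.0048  0.0475]
top 374 nose x [-0.1355 -0.1359] y at nose 0.0044 slope deg 0.23 w 0.0393 z 0.0565
side 5
```

>>> jog_arm([
  [-0.0042,-0.001,0,0,0.003,0,0.3],
  [0,0,0,0,0,0,0.3],
])

```text
time: 19.9
tool_pos: [0.5121, 0.1663, 0.0501]
tcp_rot: [-1.564, -0.152, 0.146]
wrist_force: [-0.6, 0.2, -2.5]
width: 0.46
```

```bash
python3 - <<'E'
from wl import *
st(); edock(); 
try: wag(.045,.068,-.22,-.09)
except Exception as e: print(e)
E
```

```text
t 19.9 pos [0.5121 0.1663 0.0501] xyaw 10.9 appr [ 0.004  0.002 -1.   ] q [0.27 0.21 2.07 0.   0.86 0.08] F [-0.6  0.2 -2.5] w 0.46
TCP dock [-0.2456  0.0014  0.0501]
top 374 nose x [-0.1355 -0.1359] y at nose 0.0002 slope deg 0.06 w 0.0391 z 0.0591
side 2
```

>>> jog_arm([
  [0,0,-0.012,0,0,0,0.3],
  [0,0,-0.015,0,0,0,0.3],
  [0,0,-0.015,0,0,0,0.3],
  [0,0,-0.015,0,0,0,0.3],
  [0,0,-0.01,0,0,0,0.3],
  [0,0,0,0,0,0,0.3],
])

```text
time: 20.75
tool_pos: [0.5267, 0.0946, 0.0507]
tcp_rot: [-1.565, -0.152, 0.143]
wrist_force: [-0.8, 1.0, -2.1]
width: 0.455
```

```bash
python3 - <<'E'
from wl import *
st(); edock(); 
try: wag(.045,.068,-.16,0)
except Exception as e: print(e)
p=read_camera("top"); cv2.imwrite("pics/ins.png",cv2.resize(p["img"][130:270,230:450],(770,490),interpolation=cv2.INTER_CUBIC))
E
```

```text
t 20.75 pos [0.5267 0.0946 0.0507] xyaw 10.8 appr [ 0.006  0.001 -1.   ] q [ 0.13  0.2   2.08  0.    0.86 -0.06] F [-0.8  1.  -2.1] w 0.455
TCP dock [-0.1724  0.0023  0.0507]
top 286 nose x [-0.0626 -0.0627] y at nose 0.0051 slope deg 12.22 w 0.0341 z 0.0594
side 96 nose x [-0.1408 -0.1418] y at nose 0.0012 slope deg -11.03 w 0.0326 z 0.0578
```

View pics/ins.png

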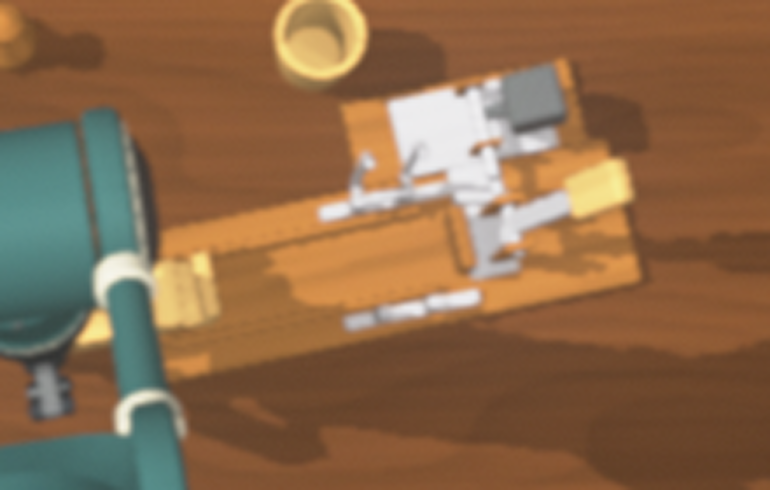

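>>> jog_arm([
  [-0.001,0.002,-0.006,0,0,0,0.3],
  [0,0.002,-0.01,0,0,0,0.3],
  [0,0,-0.012,0,0,0,0.3],
  [0,0,-0.012,0,0,0,0.3],
  [0,0,-0.012,0,0,0,0.3],
  [0,0,0,0,0,0,0.3],
])

```text
time: 21.65
tool_pos: [0.536, 0.0414, 0.0463]
tcp_rot: [-1.565, -0.154, 0.145]
wrist_force: [-0.2, -0.9, -2.0]
width: 0.46
```

```bash
python3 - <<'E'
from wl import *
st(); edock(); 
try: wag(.045,.06,-.1,.035)
except Exception as e: print(e)
E
```

```text
t 21.65 pos [0.536  0.0414 0.0463] xyaw 10.9 appr [ 0.005  0.001 -1.   ] q [ 0.03  0.21  2.07  0.    0.85 -0.16] F [-0.2 -0.9 -2. ] w 0.46
TCP dock [-0.1184  0.0014  0.0463]
top 160 nose x [-0.0085 -0.0091] y at nose 0.0008 slope deg 11.73 w 0.0133 z 0.0553
side 70 nose x [-0.0818 -0.0838] y at nose -0.0008 slope deg -11.06 w 0.0296 z 0.0532
```

>>> jog_arm([
  [-0.0005,0.001,-0.01,0,0,0,0.3],
  [0,0,-0.013,0,0,0,0.3],
  [0,0,-0.013,0,0,0,0.3],
  [0,0,-0.013,0,0,0,0.3],
  [0,0,-0.013,0,0,0,0.3],
  [0,0,-0.008,0,0,0,0.3],
  [0,0,0,0,0,0,0.3],
])

```text
time: 22.62
tool_pos: [0.5502, -0.0314, 0.0459]
tcp_rot: [-1.564, -0.156, 0.145]
wrist_force: [1.0, -0.9, -0.5]
width: 0.454
```

```bash
python3 - <<'E'
from wl import *
st(); edock(); 
p=read_camera("top"); cv2.imwrite("pics/t2.png",p["img"])
q=cloud(p).reshape(-1,3); L=np.c_[(q[:,:2]-O)@np.array([[np.cos(A),-np.sin(A)],[np.sin(A),np.cos(A)]]),q[:,2]]
for nm,z0,z1,a,b in(("wag",.049,.06,0,.09),("buf",.03,.042,.07,.115)):
    m=(np.abs(L[:,1])<.015)&(L[:,2]>z0)&(L[:,2]<z1)&(L[:,0]>a)&(L[:,0]<b); B=L[m]; print(nm,len(B),np.round(np.percentile(B[:,0],[0,5,95,100]),4) if len(B) else "")
E
```

```text
t 22.62 pos [ 0.5502 -0.0314  0.0459] xyaw 11.0 appr [ 0.007  0.002 -1.   ] q [-0.1   0.24  2.04  0.    0.85 -0.3 ] F [ 1.  -0.9 -0.5] w 0.454
TCP dock [-0.0443  0.0018  0.0459]
wag 37 [0.0011 0.0021 0.0345 0.0367]
buf 64 [0.0915 0.092  0.1017 0.1138]
```

>>> jog_arm([
  [-0.0005,0.0005,-0.006,0,0,0,0.3],
  [0,0,-0.006,0,0,0,0.3],
  [0,0,-0.003,0,0,0,0.3],
  [0,0,0,0,0,0,0.3],
])

```text
time: 23.18
tool_pos: [0.5529, -0.0456, 0.0459]
tcp_rot: [-1.563, -0.157, 0.146]
wrist_force: [0.1, 0.6, 0.6]
width: 0.456
```

```bash
python3 - <<'E'
from wl import *
st(); edock()
E
```

```text
t 23.18 pos [ 0.5529 -0.0456  0.0459] xyaw 11.0 appr [ 0.007  0.003 -1.   ] q [-0.13  0.24  2.04  0.01  0.86 -0.33] F [0.1 0.6 0.6] w 0.456
TCP dock [-0.0298  0.0017  0.0459]
```

>>> jog_arm([
  [0,0,-0.0025,0,0,0,0.3],
])

```text
time: 23.3
tool_pos: [0.5533, -0.0479, 0.0459]
tcp_rot: [-1.563, -0.157, 0.146]
wrist_force: [0.7, 2.1, 1.1]
width: 0.458
```

>>> jog_arm([
  [0,0,-0.0025,0,0,0,0.3],
])

```text
time: 23.42
tool_pos: [0.5538, -0.0503, 0.0459]
tcp_rot: [-1.563, -0.157, 0.146]
wrist_force: [-0.5, 1.8, 0.4]
width: 0.46
```

>>> jog_arm([
  [0,0,-0.0025,0,0,0,0.3],
])

```text
time: 23.55
tool_pos: [0.5543, -0.0528, 0.0459]
tcp_rot: [-1.563, -0.157, 0.146]
wrist_force: [-0.6, 1.4, 1.1]
width: 0.461
```

>>> jog_arm([
  [0,0,-0.0025,0,0,0,0.3],
])

```text
time: 23.68
tool_pos: [0.5547, -0.0554, 0.0459]
tcp_rot: [-1.563, -0.157, 0.146]
wrist_force: [-0.0, 1.5, 1.4]
width: 0.463
```

>>> jog_arm([
  [0,0,-0.002,0,0,0,0.3],
])

```text
time: 23.8
tool_pos: [0.5551, -0.0574, 0.0459]
tcp_rot: [-1.562, -0.157, 0.146]
wrist_force: [-1.3, 9.2, 3.5]
width: 0.458
```

>>> jog_arm([
  [0,0,0,0,0,0,0.3],
])

```text
time: 23.92
tool_pos: [0.5551, -0.0573, 0.0459]
tcp_rot: [-1.562, -0.157, 0.146]
wrist_force: [-1.6, 2.8, 1.0]
width: 0.457
```

```bash
python3 - <<'E'
from wl import *
st(); edock()
E
```

```text
t 23.93 pos [ 0.5551 -0.0573  0.0459] xyaw 11.0 appr [ 0.006  0.004 -1.   ] q [-0.15  0.25  2.03  0.01  0.86 -0.35] F [-1.6  2.8  1. ] w 0.457
TCP dock [-0.0179  0.0017  0.0459]
```

>>> jog_arm([
  [0,0,-0.002,0,0,0,0.3],
])

```text
time: 24.05
tool_pos: [0.5551, -0.0575, 0.0459]
tcp_rot: [-1.559, -0.155, 0.146]
wrist_force: [-2.3, 14.5, 4.5]
width: 0.46
```

```bash
python3 - <<'E'
from wl import *
st(); edock()
E
```

```text
t 24.05 pos [ 0.5551 -0.0575  0.0459] xyaw 11.0 appr [ 0.006  0.008 -1.   ] q [-0.15  0.25  2.03  0.01  0.86 -0.35] F [-2.3 14.5  4.5] w 0.46
TCP dock [-0.0177  0.0017  0.0459]
```

>>> jog_arm([
  [0,0,0.006,0,0,0,0.3],
  [0,0,0,0,0,0,0.3],
])

```text
time: 24.3
tool_pos: [0.5541, -0.0518, 0.0459]
tcp_rot: [-1.56, -0.156, 0.146]
wrist_force: [-0.7, 1.2, 0.7]
width: 0.457
```

```bash
python3 - <<'E'
from wl import *
st(); edock()
E
```

```text
t 24.3 pos [ 0.5541 -0.0518  0.0459] xyaw 11.0 appr [ 0.006  0.006 -1.   ] q [-0.14  0.25  2.03  0.01  0.86 -0.34] F [-0.7  1.2  0.7] w 0.457
TCP dock [-0.0235  0.0018  0.0459]
```

>>> jog_arm([
  [0,0,0,0,0,0,0.6],
  [0,0,0,0,0,0,0.75],
  [0,0,0,0,0,0,0.75],
  [0,-0.015,0,0,0,0,0.75],
  [0,-0.04,0,0,0,0,0.75],
  [0,-0.05,0,0,0,0,0.75],
  [0,-0.05,0,0,0,0,0],
  [0,-0.01,0,0,0,0,0],
])

```text
time: 25.3
tool_pos: [0.5527, -0.0541, 0.2183]
tcp_rot: [-1.562, -0.156, 0.146]
wrist_force: [0.5, 0.2, 0.4]
width: 0.331
```

```bash
python3 - <<'E'
from wl import *
st(); edock(); plan(D(.125,0,.16),tool(10.8),4,0)
for n in("side","top"):
    p=read_camera(n)
    q=cloud(p).reshape(-1,3); L=np.c_[(q[:,:2]-O)@np.array([[np.cos(A),-np.sin(A)],[np.sin(A),np.cos(A)]]),q[:,2]]
    for nm,z0,z1,a,b in(("wagtop",.048,.06,-.06,.1),("nose seg",.048,.06,.07,.1),("seg2",.048,.06,.04,.07),("buf",.03,.042,.088,.115),("lever",.08,.15,.1,.2)):
        m=(np.abs(L[:,1])<.018)&(L[:,2]>z0)&(L[:,2]<z1)&(L[:,0]>a)&(L[:,0]<b); B=L[m]; print(n,nm,len(B),np.round(np.c_[B.min(0),B.max(0)].T,4).tolist() if len(B) else "")
    if n=="side": cv2.imwrite("pics/pre.png",cv2.resize(p["img"][120:260,220:380],None,fx=4,fy=4,interpolation=cv2.INTER_CUBIC))
E
```

```text
t 25.3 pos [ 0.5527 -0.0541  0.2183] xyaw 11.0 appr [ 0.006  0.004 -1.   ] q [-0.15  0.05  1.9   0.01  1.19 -0.34] F [0.5 0.2 0.4] w 0.331
TCP dock [-2.150e-02 -1.000e-04  2.183e-01]
4 x [-0.0002, 0.0144, -0.0367, -0.0008, 0.001, 0.0017, 0]
side wagtop 455 [[-0.0464, -0.018, 0.0482], [0.0868, 0.018, 0.0558]]
side nose seg 47 [[0.0726, -0.0173, 0.0484], [0.0868, 0.0178, 0.0552]]
side seg2 90 [[0.0415, -0.018, 0.0482], [0.0638, 0.0167, 0.0546]]
side buf 7 [[0.1109, -0.0117, 0.0306], [0.115, 0.0161, 0.0418]]
side lever 194 [[0.1355, -0.0122, 0.081], [0.1676, 0.0137, 0.1406]]
top wagtop 337 [[-0.0321, -0.018, 0.0481], [0.0871, 0.0176, 0.0599]]
top nose seg 83 [[0.0759, -0.0177, 0.0482], [0.0871, 0.0176, 0.0583]]
top seg2 115 [[0.0439, -0.0179, 0.0481], [0.0647, 0.0123, 0.0588]]
top buf 77 [[0.0917, -0.0175, 0.0314], [0.1148, 0.0177, 0.0418]]
top lever 143 [[0.1564, -0.0115, 0.1135], [0.1746, 0.0146, 0.1461]]
```

View pics/pre.png

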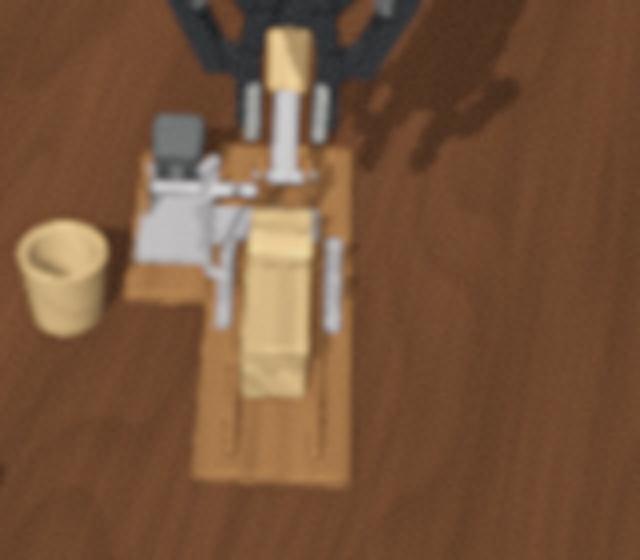

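>>> jog_arm([
  [0,0,-0.036,0,0,0,0],
  [0,0,-0.036,0,0,0,0],
  [0,0,-0.036,0,0,0,0],
  [0,0.02,-0.034,0,0,0,0],
  [0,0.02,0,0,0,0,0],
  [0,0.02,0,0,0,0,0],
  [0,0,0,0,0,0,0],
])

```text
time: 26.28
tool_pos: [0.5692, -0.1922, 0.1375]
tcp_rot: [-1.549, -0.136, 0.167]
wrist_force: [-0.8, -1.0, 0.5]
width: 0.001
```

```bash
python3 - <<'E'
from wl import *
st(); edock()
E
```

```text
t 26.27 pos [ 0.5692 -0.1922  0.1375] xyaw 11.1 appr [-0.021  0.014 -1.   ] q [-0.37  0.23  1.86  0.01  1.08 -0.57] F [-0.8 -1.   0.5] w 0.001
TCP dock [ 0.1173 -0.0097  0.1375]
```

>>> jog_arm([
  [0.0095,0,-0.008,0,0,0,0],
  [0,0,-0.009,0,0,0,0],
  [0,0,0,0,0,0,0],
])

```text
time: 26.65
tool_pos: [0.5834, -0.2069, 0.1377]
tcp_rot: [-1.55, -0.138, 0.168]
wrist_force: [-0.2, 0.2, -0.4]
width: -0.002
```

```bash
python3 - <<'E'
from wl import *
st(); edock()
E
```

```text
t 26.65 pos [ 0.5834 -0.2069  0.1377] xyaw 11.2 appr [-0.02   0.014 -1.   ] q [-0.38  0.26  1.82  0.01  1.09 -0.58] F [-0.2  0.2 -0.4] w -0.002
TCP dock [0.1344 0.0014 0.1377]
```

>>> jog_arm([
  [0,0,-0.009,0,0,0,0],
  [0,0.004,-0.0085,0,0,0,0],
  [0,0.004,-0.007,0,0,0,0],
  [0,0.005,-0.0065,0,0,0,0],
  [0,0.0055,-0.006,0,0,0,0],
  [0,0.006,-0.005,0,0,0,0],
  [0,0.0065,-0.005,0,0,0,0],
])

```text
time: 27.52
tool_pos: [0.5935, -0.2558, 0.1064]
tcp_rot: [-1.551, -0.141, 0.165]
wrist_force: [0.2, -0.0, -0.7]
width: -0.005
```

```bash
python3 - <<'E'
from wl import *
st(); edock()
E
```

```text
t 27.52 pos [ 0.5935 -0.2558  0.1064] xyaw 11.2 appr [-0.017  0.013 -1.   ] q [-0.45  0.34  1.78  0.01  1.05 -0.65] F [ 0.2 -0.  -0.7] w -0.005
TCP dock [0.1843 0.0022 0.1064]
```

>>> jog_arm([
  [0,0.007,-0.003,0,0,0,0],
  [0,0.007,-0.003,0,0,0,0],
  [0,0.007,-0.002,0,0,0,0],
  [0,0.007,-0.002,0,0,0,0],
  [0,0.004,0,0,0,0,0],
  [0,0,0,0,0,0,0],
])

```text
time: 28.28
tool_pos: [0.5941, -0.2661, 0.0701]
tcp_rot: [-1.55, -0.139, 0.167]
wrist_force: [-0.2, 0.3, 1.9]
width: -0.001
```

```bash
python3 - <<'E'
from wl import *
st(); edock()
p=read_camera("side"); cv2.imwrite("pics/down.png",cv2.resize(p["img"][120:260,220:380],None,fx=4,fy=4,interpolation=cv2.INTER_CUBIC))
E
```

```text
t 28.27 pos [ 0.5941 -0.2661  0.0701] xyaw 11.2 appr [-0.019  0.013 -1.   ] q [-0.46  0.39  1.79  0.    0.99 -0.66] F [-0.2  0.3  1.9] w -0.001
TCP dock [0.1946 0.0009 0.0701]
```

View pics/down.png

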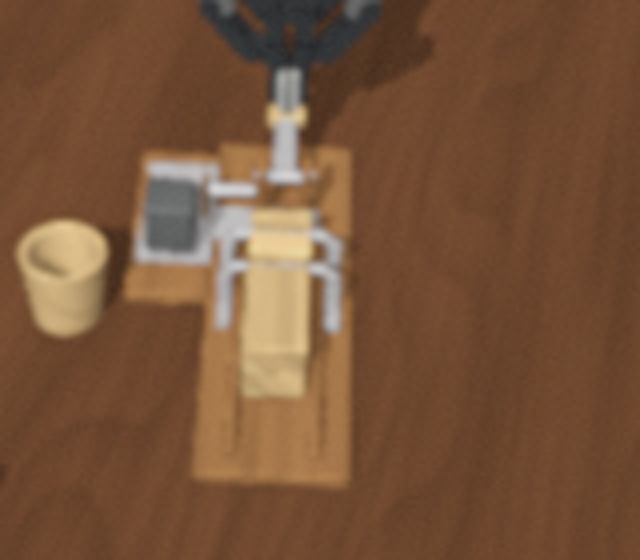

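Lever down, both rings are down in the grooves. A firm final press, then lift clear.

>>> jog_arm([
  [0,0.002,0,0,0,0,0],
  [0,0.002,0,0,0,0,0],
])

```text
time: 28.58
tool_pos: [0.5944, -0.2662, 0.0698]
tcp_rot: [-1.551, -0.14, 0.167]
wrist_force: [-5.3, 2.4, 12.1]
width: 0.0
```

>>> jog_arm([
  [0,-0.02,0,0,0,0,0],
  [0,-0.04,0,0,0,0,0],
  [0,-0.05,0,0,0,0,0],
  [0,-0.03,0,0,0,0,0],
  [0,0,-0.04,0,0,0,0],
  [0,0,-0.04,0,0,0,0],
  [0,0,0,0,0,0,0],
])

```text
time: 29.45
tool_pos: [0.616, -0.3483, 0.2223]
tcp_rot: [-1.557, -0.149, 0.161]
wrist_force: [-0.3, 0.2, 0.3]
width: 0.002
```

```bash
python3 - <<'E'
from wl import *
st()
for n in("side","top"):
    p=read_camera(n)
    q=cloud(p).reshape(-1,3); L=np.c_[(q[:,:2]-O)@np.array([[np.cos(A),-np.sin(A)],[np.sin(A),np.cos(A)]]),q[:,2]]
    for nm,z0,z1,a,b in(("thumb",.045,.075,.175,.24),("wagtop",.051,.06,-.06,.1),("ring1",.04,.0505,.03,.046),("ring2",.04,.0505,.062,.077)):
        m=(np.abs(L[:,1])<.018)&(L[:,2]>z0)&(L[:,2]<z1)&(L[:,0]>a)&(L[:,0]<b); B=L[m]; print(n,nm,len(B),np.round(np.c_[B.min(0),np.median(B,0),B.max(0)].T,4).tolist() if len(B) else "")
    for t in("cup","pawn","bridge"):
        o=spotter.spot_point(p,t); print(t,[np.round(i["location"]) for i in o[:1]])
    if n=="side": cv2.imwrite("pics/end.png",cv2.resize(p["img"][120:260,220:380],None,fx=4,fy=4,interpolation=cv2.INTER_CUBIC))
E
```

```text
t 29.45 pos [ 0.616  -0.3483  0.2223] xyaw 11.3 appr [-0.008  0.008 -1.   ] q [-0.55  0.35  1.54  0.    1.27 -0.75] F [-0.3  0.2  0.3] w 0.002
side thumb 98 [[0.1753, -0.012, 0.0457], [0.1961, 0.0002, 0.0536], [0.2233, 0.0139, 0.0579]]
side wagtop 388 [[-0.0452, -0.0179, 0.051], [0.0037, 0.0001, 0.0531], [0.0847, 0.0179, 0.0566]]
side ring1 36 [[0.0311, -0.0156, 0.0429], [0.0435, -0.0025, 0.0474], [0.0459, 0.0159, 0.0504]]
side ring2 24 [[0.0677, -0.0175, 0.0439], [0.0753, -0.0001, 0.0468], [0.0768, 0.0172, 0.0503]]
cup []
pawn [array([206., 254.])]
bridge [array([340., 349.])]
top thumb 262 [[0.175, -0.0114, 0.0484], [0.2017, 0.001, 0.0563], [0.2264, 0.0145, 0.0634]]
top wagtop 815 [[-0.0435, -0.0179, 0.051], [0.0101, -0.0002, 0.0549], [0.0868, 0.018, 0.06]]
top ring1 49 [[0.0355, -0.0172, 0.0402], [0.0396, -0.0028, 0.048], [0.0452, 0.0172, 0.0503]]
top ring2 46 [[0.067, -0.0172, 0.041], [0.0708, -0.0025, 0.0479], [0.0769, 0.0163, 0.0503]]
cup [array([324., 145.])]
pawn [array([231., 142.])]
bridge [array([162., 292.])]
```

View pics/end.png

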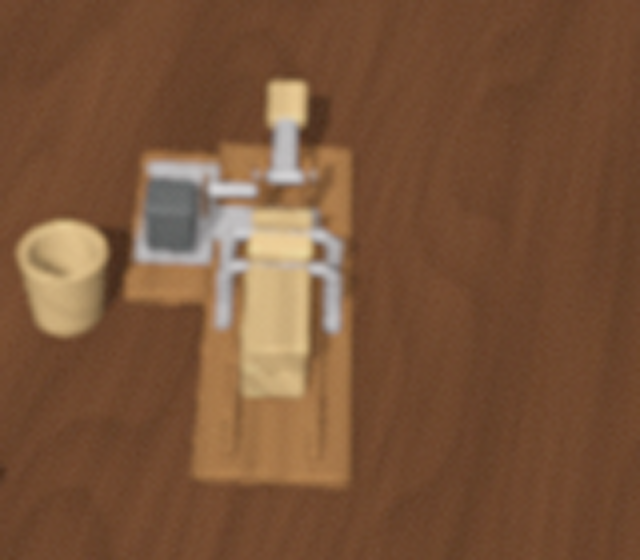

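```bash
python3 -c "
from workcell import bot; print(bot.finish_job())"
```

```text
the job is handed in; nothing more can be done
None
```

The job is done and handed in at about 30 s on the robot's clock, well inside the 72 s limit.

- **Lever up:** I pinched the thumb plate and lifted it. The picture showed the lever up and both rings open.
- **Wagon laid down:** I took the plain wooden wagon from its stand, leaned it about 70° with its tail edge on the shelf, and let go. It settled on its wheels.
- **Into the track:** I gripped it again by the tail and slid it nose first until it met the buffer. The stop was firm: about 9 N, then 14.5 N on a second push. I eased it back 5.8 mm, measured by the tool position, and released it.
- **Lever down:** I pressed it until the wrist read 12 N with no further travel, then backed the arm away.

**Last checks:**
- **Lever:** the thumb plate is level, with its top at about 54–56 mm.
- **Rings:** both are down in the grooves at a height of about 47 mm, below the wagon's top at 54 mm.
- **Bystanders:** the pawn and arch block are within 2–3 pixels of where they started. The cup is within about 4 pixels in the top view. The spotter did not report the cup in the side view at the start or the end, though it stands upright there in the last picture.

One disagreement: the camera first suggested the carriage was 3–4 mm past its middle place. Contact with the buffer put it at about 7 mm, and I went by the contact.

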